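# Tip the draining board until the coaster slides

### The job

On the ledge by the tap, a washed stone coaster sits at the back of a tipping draining board. Press the steel plate at the board's front end slowly and steadily down, not hard, just until the coaster starts to slide; then hold the board still at that slope so that the coaster glides down slowly, never racing, and comes to rest against the front rail. Then let the board come smoothly back up to level under your fingers, never springing up by itself, and move clear, without touching the coaster or shifting anything else on the ledge.

Things in the scene. Friction and masses are not known exactly. Their poses are not given: they have to be found in the camera images.
- stand: Fixed steel stand of the draining board: base plate 240 x 226 x 12 mm, two upright cheeks 132 mm tall, 98 to 110 mm either side of the middle. Origin on the ledge (z = 0) under the axle, midway between the cheeks; x runs along the level board from its front end (press plate, robot side) to its back end, y along the axle. The axle is 115 mm above the origin.
- board (a joint): Tilt of the board, rad: 0 = level, grows as the front end goes down, hard stop at 0.65. A spring holds it level: on the press plate it gives way at about 5 N and needs 8 to 14 N at 0.25 to 0.55 rad; let go, it snaps up. The coaster slips at a slope that varies from run to run, between 0.2 and 0.56 rad; 0.03 rad more makes it race (over 0.28 m/s). Swing under 0.9 rad/s.
- board_axle (a point): Middle of the axle, turning with the board: x along the board from front to back, z out of its upper face. Wooden board 330 x 172 x 12 mm, upper face 6 mm above this point, from x = -170 to +160 mm. The front rail, a bar across it 16 mm high, has its inner face at x = -85 mm; rims 10 mm high run along the sides (inner faces y = +/-78 mm) and the back (x = +152 mm).
- press_plate (a point): Middle of the upper face of the steel press plate on the board's front end. Plate 50 mm along the board x 90 mm across x 4 mm; this point is 140 mm in front of the axle and 10 mm above it (125 mm above the ledge when level), and moves on an arc about the axle. Press it from above with shut fingertips, with less than 18 N.
- coaster: Loose square marble coaster 80 x 80 x 14 mm, about 0.24 kg, flat on the board, at first with its middle 50 to 90 mm behind the axle. Origin at the centre of its underside. Flush against the front rail, its middle is 45 mm in front of the axle. Do not touch it.
- jar: Bystander: plastic jar with a white screw-top lid, 72 mm across, 100 mm tall, standing beside the draining board (right). Origin at the middle of its underside.
- saucer: Bystander: round white ceramic saucer 140 mm across, 18 mm high, beside the draining board (left). Origin at the middle of its underside.
- bowl: Bystander: orange plastic bowl 150 mm across, 65 mm high. Origin at the middle of its underside.
- spatula: Bystander: wooden spatula 280 mm long lying flat. Origin on its underside near the middle.
- mug: Bystander: blue ceramic mug 80 mm across, 90 mm high. Origin at the middle of its underside.
- brush: Bystander: wooden brush lying flat. Origin on its underside near the middle.
Things that resemble listed ones, but are neither listed nor needed, are in the scene too. What is shaped like the coaster but orange, purple or turquoise is not meant.

How it is judged:
On the way, in this order (a step that is already met when the one before it is completed fails the run):
1. the board is tipped and the coaster has started to slide (value of joint board above 0.15 rad and x of coaster in the frame of board_axle below 0.04 m), for 0.05 s.
2. the coaster lies against the front rail with the board still held tipped (value of joint board above 0.15 rad and x of coaster in the frame of board_axle below -0.03 m and linear speed of coaster below 0.05 m/s), for 0.2 s.
At the end, for the whole second after the job is handed in: the board is back level (within 0.03 rad), and the coaster lies flat and still on it against the front rail (its middle 30 to 60 mm in front of the axle) (value of joint board below 0.03 rad and x of coaster in the frame of board_axle between -0.06 and -0.03 m and z of coaster in the frame of board_axle between 0.001 and 0.012 m and angle between coaster's own z axis and vertical below 0.06 rad and linear speed of coaster below 0.02 m/s); the robot touches nothing.
It fails at once if the coaster races (faster than 0.28 m/s) (linear speed of coaster above 0.28 m/s).
It fails at once if the fingers press on the board with more than 18 N (contact force between the fingers and board above 18 N).
It fails at once if the board is jerked down or springs up (over 0.9 rad/s), or is not held still (over 0.06 rad/s) while the coaster is on its way down (velocity of joint board above 0.9 rad/s or velocity of joint board below -0.9 rad/s or (x of coaster in the frame of board_axle between -0.025 and 0.03 m and (velocity of joint board above 0.06 rad/s or velocity of joint board below -0.06 rad/s))).
It fails at once if the robot touches the coaster (contact force between any of the fingers, the arm and coaster above 0.5 N).
It fails at once if a bystander (jar, saucer, bowl, spatula, mug or brush) is shifted by more than 20 mm (distance of any of jar, saucer, bowl, spatula, mug, brush from where it was at the start of the episode above 0.02 m).
It also fails if it takes over 64 s, if anything falls off the work surface, if the arm or the gripper's body presses on something with over 40 N, if the wrist force passes 120 N, or if a joint passes its speed limit or range.

### The arm

A 6-joint arm with a two-finger parallel gripper is mounted at the origin on the work surface. World frame = base frame: x ahead of the robot, y to its left, z up, the work surface at z = 0. Lengths are in m, angles in rad, forces in N, time in s.
With the tool pointing down it reaches from about 0.375 to 0.9 m from the base axis. Payload 3.1 kg.
Tool frame: the origin (TCP) lies on the centre line of the jaws, within the pads' length; the fingertips stand robot.tip_reach ahead of it and the grasp point (between the pads) lies 8 mm behind it (robot.tip_reach is the distance from the TCP to the fingertips, in m); z points along the fingers, y is the line along which they close (so a half turn about z gives the same grasp; the last joint's range is limited). The gripper opens to 87 mm and grips with 3 to 60 N. Pads are 19 mm wide; open, the fingers measure 117 mm over their backs; the gripper's body (75 mm by 190 mm) begins 51 mm behind the grasp point.
Start: joints at [-1.353, 0.527, 1.433, -0, 1.181, -0.178], TCP at [0.241, -0.577, 0.234] pointing down, gripper open.
Joint ranges: [-3.08, 3.08], [-0.75, 2.2], [0.22, 2.44], [-1.43, 4.57], [0, 2.65], [-2.85, 2.85]. Speed limits (rad/s): [2.79, 2.79, 3.14, 3.14, 3.14, 3.14].

### API

Orientations are given as a unit quaternion [x, y, z, w].
In Python, from rig import robot gives the robot as it stands.
- The arm moves only by the tool jog_arm, never from a script. Its argument "motion" is one flat list of numbers, 7 for each row, row after row: the shift along the tool's x, y, z scaled (see below), then the turn, a rotation vector about the tool's x, y, z scaled (see below), then the gripper's target within -1 to 1 (shut at 1, half-way at 0, fully open at -1). In form: [x, y, z, rx, ry, rz, hand, x, y, z, rx, ry, rz, hand, ...]. A call has 1 to 12 rows; each row shifts and turns the commanded pose from where the row before left it, along the tool's axes as they then stand; what a row does not reach is not made up. The controller multiplies each number of a shift by 4 cm and each number of a turn by 4 degrees. A row lasts 1/8 s, in which the tool goes at most 62.5 mm and 10.7 degrees, less where a joint would pass 70% of its speed; a pose out of reach is approached as far as the arm can. A call with a number of a shift or a turn outside -1 to 1 is refused whole. A call with a gripper value outside its range is refused whole. The fingers move at their own pace and stop on an object; "grip_force" is the grip in N (left out, the last holds). Time passes only in rows, so rows that do not move let the fingers close. It gives the time, the measured TCP pose, the force, the opening and the grip force at its end, in the units of the state.
- robot.get_obs(): the state, without advancing time (a new reading comes with each control period).
- robot.camera(name): name is "side" or "top"; returns the picture (480x640x3 uint8, blue, green, red); there is no depth.
- robot.calibration(name): a dict with "fx", "fy", "cx", "cy" (pixels), "dist_coeffs" ([k1, k2, p1, p2, k3] as OpenCV has them; the pictures are not rectified), "R" (3x3) and "t" (3): a world point X has camera coordinates R X + t. Camera axes: x right, y down, z forward; pixel columns grow to the right and rows downward; lengths in m; the calibration is good to about 2 mm. A picture is of the moment at which its call begins. calibration takes no time and is no camera call.
- robot.hand_in(): hands the job in; it is judged then, once.
The state is a dict: "time": time; "q": joint angles; "joint_velocities": joint speeds; "joint_torque": joint torques, N m; "position": TCP position; "tool_rot": TCP orientation; "ft_force": force on the tool from outside, world axes, zero at the start; "moment": the same for the moment, N m; "grip_width": finger opening in m; "grip_force": force on a finger pad.
Only numpy, scipy, OpenCV 4.12 (cv2) and the standard library are available. Lean on these libraries where they do the work, as an engineer would, in place of code of your own. Each camera call takes 0.05 s, during which the arm holds its last target. There are 200 camera calls.

## Working session

There is one attempt and no reset: what is moved stays moved. The work goes in short steps, Python scripts to look and compute and a tool call to move; the robot and the scene stay as the last step left them, time stands still between calls to the robot, and variables do not carry over. Pictures are saved under pics/ and viewed, at most 10 in all, crops included, and the job is handed in when it is done.

Besides the shell and the picture viewer there is one more tool, called after "Call:" as a command line: name --argument value ..., lists and objects as JSON in quotes. jog_arm: Moves the arm, as the interface text tells. Shifts and turns lie within -1 to 1; 1 stands for 4 cm of shift or 4 degrees of turn. Its arguments: {"type":"object","properties":{"motion":{"type":"array","items":{"type":"number"}},"grip_force":{"type":"number"}},"required":["motion"]}

```bash
mkdir -p pics
python3 - <<'E'
from rig import robot
import cv2
for n in("side","top"):
    cv2.imwrite(f"pics/{n}0.png",robot.camera(n)); c=robot.calibration(n); print(n,{k:(v.tolist() if hasattr(v,'tolist') else v) for k,v in c.items()})
print(robot.tip_reach, robot.get_obs())
E
```

```text
side {'fx': 567.0934133473048, 'fy': 567.0934133473048, 'cx': 325.68616521985956, 'cy': 243.484361194009, 'dist_coeffs': [0.048549113088205705, 0.0, 0.0, 0.0, 0.0], 'R': [[-0.8332691402643434, -0.5528670371219868, -0.0007610171336097105], [-0.27655375835900226, 0.41800690670544194, -0.8653255137138036], [0.478728063330982, -0.7208385847126271, -0.5012097127638928]], 't': [0.4832500617772784, 0.26584158423034693, 1.2915773141501021]}
top {'fx': 622.05814639181, 'fy': 622.05814639181, 'cx': 335.321319245117, 'cy': 240.64275586543386, 'dist_coeffs': [-0.14629612601745595, 0.0, 0.0, 0.0, 0.0], 'R': [[0.010649169038368949, -0.9999428162422339, 0.00097951229824302], [-0.9776907463994109, -0.010617684257038604, -0.20978100291966476], [0.20977940700591843, 0.001276333251153464, -0.9777479078830477]], 't': [-0.053020659897926654, 0.62416271717624, 1.768585252337514]}
0.011 {'time': 0.1, 'q': array([-1.35349935e+00,  5.28361158e-01,  1.43373854e+00, -4.92177806e-05,
        1.18140107e+00, -1.78532924e-01]), 'joint_velocities': array([ 0.0009522 , -0.00132596, -0.00100919,  0.0007299 ,  0.00025792,
        0.0007815 ]), 'joint_torque': array([-8.22964626e-05, -4.40987277e+01, -1.77150536e+01,  6.34373166e-02,
        5.33975952e-02, -5.00215924e-05]), 'position': array([ 0.24084331, -0.57605845,  0.2326882 ]), 'tool_rot': array([ 9.80476395e-01,  1.96634505e-01, -4.12438854e-05, -9.53438973e-04]), 'ft_force': array([-1.00730382,  0.40024951, -0.76422068]), 'moment': array([ 0.00469925,  0.00328561, -0.05680756]), 'grip_force': 0.0, 'grip_width': 0.0871030565241465}
```

View pics/top0.png

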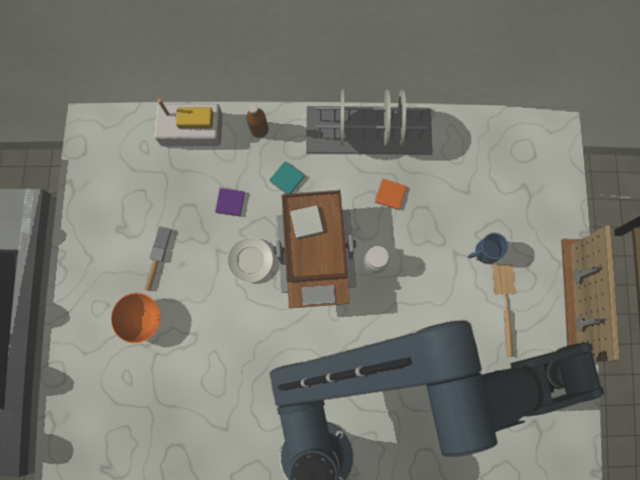

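View pics/side0.png

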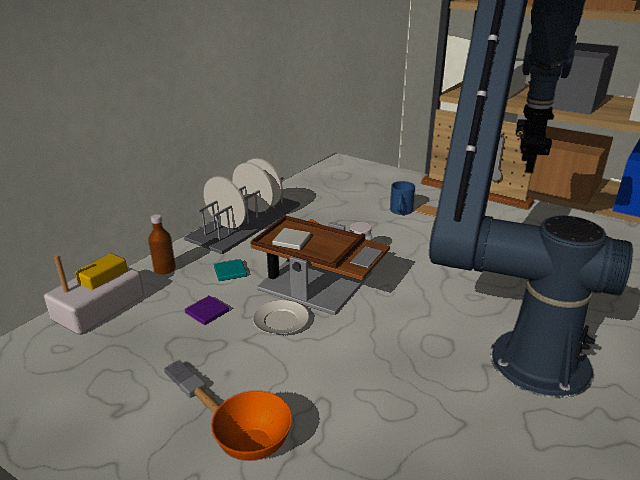

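The top view shows the board at about (315,250), with the press plate at (319,295) and the white coaster at (307,221). The coaster lookalikes are purple (230,202), turquoise (287,178) and orange (391,194). The white one on the board fits the description. The jar is at (376,258) and the saucer at (253,260). I'll check in a close crop.

Run:
```python
import cv2,numpy as np
a=cv2.imread("pics/top0.png")[175:325,260:410]; b=cv2.imread("pics/side0.png")[200:320,240:400]
a=cv2.resize(a,(600,600),interpolation=cv2.INTER_CUBIC)
cv2.imwrite("pics/ctop.png",a)
cv2.imwrite("pics/cside.png",cv2.resize(b,(800,600),interpolation=cv2.INTER_CUBIC))
```

```text
(no output)
```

View pics/ctop.png

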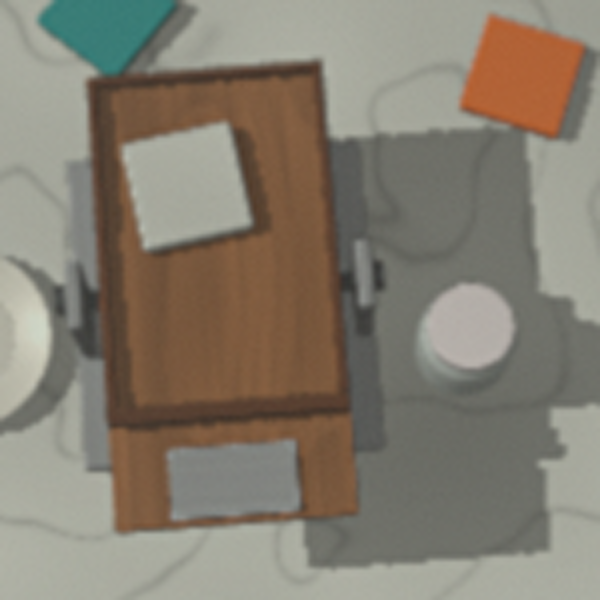

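View pics/cside.png

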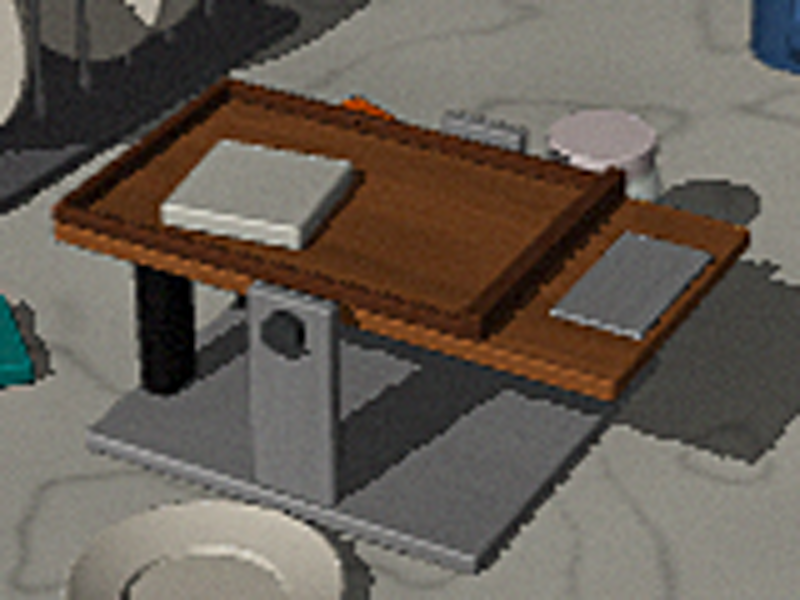

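The crops confirm the white coaster, with its corners at (122,143), (229,122), (254,230) and (147,251) in the top crop. The plate corners are at (166,450), (296,440), (301,510) and (171,521). Next I'll fit the stand pose.

```bash
cat > h.py <<'E'
from rig import robot
import cv2,numpy as np
from scipy.optimize import least_squares
def proj(n,P):
    c=robot.calibration(n);K=np.array([[c['fx'],0,c['cx']],[0,c['fy'],c['cy']],[0,0,1.]])
    return cv2.projectPoints(np.array(P,float).reshape(-1,3),cv2.Rodrigues(np.array(c['R']))[0],np.array(c['t']),K,np.array(c['dist_coeffs']))[0][:,0]
def world(p,P):
    P=np.array(P,float);c,s=np.cos(p[2]),np.sin(p[2])
    return np.c_[p[0]+c*P[:,0]-s*P[:,1],p[1]+s*P[:,0]+c*P[:,1],P[:,2]]
E
python3 - <<'E'
from h import *
L=[(-.115,.045,.125),(-.115,-.045,.125),(-.165,-.045,.125),(-.165,.045,.125)]
E=[(-.17,.086,.121),(-.17,-.086,.121),(.16,.086,.131),(.16,-.086,.131)]
ut=np.array([(166,450),(296,440),(301,510),(171,521),(116,531),(358,513),(88,80),(320,62)],float)
us=np.array([(552,313),(640,233),(712,258),(642,335),(613,392),(748,233),(57,208),(228,80)],float)
# side: plate order BL,BR,FR,FL
ut=(ut+.5)/4-.5+[260,175]; us=(us+.5)/5-.5+[240,200]
P=L+E
f=lambda p:np.r_[(proj("top",world(p,P))-ut).ravel(),(proj("side",world(p,P))-us).ravel()]
r=least_squares(f,[.55,0,0],loss='soft_l1');p=r.x;print(p,np.round(f(p).reshape(-1,2),1).tolist())
pp=world(p,[(-.14,0,.125),(-.15,0,.125)]);print(pp)
uc=(np.array([(122,143),(229,122),(254,230),(147,251)])+.5)/4-.5+[260,175]
g=lambda q:(proj("top",world(p,[[q[0]+.04*2**.5*np.cos(q[2]+k*np.pi/2),q[1]+.04*2**.5*np.sin(q[2]+k*np.pi/2),.135] for k in range(4)])).mean(0)-uc.mean(0))
print(least_squares(g,[.06,0,.8]).x)
from scipy.spatial.transform import Rotation as R
o=robot.get_obs();print(R.from_quat(o['tool_rot']).as_matrix().round(3))
E
```

```text
[0.59467267 0.01272413 0.08586561] [[0.2, 0.4], [-0.4, 0.6], [-0.3, 0.7], [0.1, 0.3], [-0.5, 0.8], [0.2, 0.8], [-0.6, -0.5], [0.7, -0.3], [-0.4, -0.4], [-2.7, -0.3], [0.4, -0.7], [-0.3, 0.3], [0.1, -1.2], [1.1, -0.9], [-1.3, -0.4], [-0.7, -0.9]]
[[ 4.55188458e-01  7.17711452e-04  1.25000000e-01]
 [ 4.45225300e-01 -1.39889881e-04  1.25000000e-01]]
[0.07299442 0.01728748 0.8       ]
[[ 0.923  0.386 -0.   ]
 [ 0.386 -0.923  0.002]
 [ 0.    -0.002 -1.   ]]
```

Call:
jog_arm --motion '[0, 0, 0, 0, 0, 0.89, 1, 0, 0, 0, 0, 0, 0.89, 1, 0, 0, 0, 0, 0, 0.89, 1, 0, 0, 0, 0, 0, 0.89, 1, 0, 0, 0, 0, 0, 0.89, 1, 0.41, -0.87, 0, 0, 0, 0, 1, 0.41, -0.87, 0, 0, 0, 0, 1, 0.41, -0.87, 0, 0, 0, 0, 1, 0.41, -0.87, 0, 0, 0, 0, 1, 0.41, -0.87, 0, 0, 0, 0, 1, 0.41, -0.87, 0, 0, 0, 0, 1, 0.41, -0.87, 0, 0, 0, 0, 1]' --grip_force 20

```text
time: 1.6
position: [0.3348, -0.3227, 0.2333]
tool_rot: [0.999, 0.042, -0.0, -0.0]
ft_force: [0.9, -0.7, 0.3]
grip_width: 0.0002
grip_force: 0.0
```

Call:
jog_arm --motion '[0.41, -0.87, 0, 0, 0, 0, 1, 0.41, -0.87, 0, 0, 0, 0, 1, 0.41, -0.87, 0, 0, 0, 0, 1, 0.41, -0.87, 0, 0, 0, 0, 1, 0.41, -0.87, 0, 0, 0, 0, 1, 0.41, -0.87, 0, 0, 0, 0, 1, 0.41, -0.87, 0, 0, 0, 0, 1, 0.41, -0.87, 0, 0, 0, 0, 1, 0.41, -0.87, 0, 0, 0, 0, 1, 0, 0, 0, 0, 0, 0, 1]'

```text
time: 2.85
position: [0.4553, 0.0024, 0.2333]
tool_rot: [0.999, 0.045, -0.0, -0.0]
ft_force: [0.1, 0.1, 0.2]
grip_width: 0.0007
grip_force: 0.0
```

```bash
cat >> h.py <<'E'
pose=[0.59467,0.01272,0.08587]
def tilt(P,th):
    P=np.array(P,float);c,s=np.cos(th),np.sin(th)   # P in axle frame -> stand frame
    return np.c_[c*P[:,0]-s*P[:,2],P[:,1],.115+s*P[:,0]+c*P[:,2]]
def cuboid(x,y,th,yaw=.12):
    c,s=np.cos(yaw),np.sin(yaw)
    return world(pose,tilt([(x+.04*(c*a-s*b),y+.04*(s*a+c*b),z) for a in(-1,1) for b in(-1,1) for z in(.006,.02)],th))
def coaster(th,img=None,n="side"):
    img=robot.camera(n) if img is None else img
    # surface polygon of board interior
    poly=proj(n,world(pose,tilt([(x,y,z) for x in(-.083,.15) for y in(-.076,.076) for z in (.006,.018)],th)))
    m=np.zeros(img.shape[:2],np.uint8);cv2.fillConvexPoly(m,cv2.convexHull(poly.astype(np.float32)).astype(int),1)
    h=cv2.cvtColor(img,cv2.COLOR_BGR2HSV)
    b=((h[...,1]<60)&(h[...,2]>90)&(m>0)).astype(np.uint8)
    k,l,st,ce=cv2.connectedComponentsWithStats(b)
    if k<2: return None
    i=1+np.argmax(st[1:,4])
    def f(q):
        H=cv2.convexHull(proj(n,cuboid(q[0],q[1],th)).astype(np.float32));M=cv2.moments(H)
        return [M['m10']/M['m00']-ce[i][0],M['m01']/M['m00']-ce[i][1]]
    r=least_squares(f,[.05,.01])
    return r.x.round(4),int(st[i,4]),ce[i].round(1)
def theta(z,x):  # tip height, tip x in stand frame (tip vertical, contact edge +9.5mm)
    from scipy.optimize import brentq
    xe=x+.0095
    # board point top of plate: z=.01 in board frame, passing through (xe, z)
    return brentq(lambda t:(z-.115)*np.cos(t)-xe*np.sin(t)-.01,-.2,.8)
def state():
    o=robot.get_obs();p=o['position'];c,s=np.cos(pose[2]),np.sin(pose[2])
    xs=(p[0]-pose[0])*c+(p[1]-pose[1])*s; ys=-(p[0]-pose[0])*s+(p[1]-pose[1])*c
    th=theta(p[2]-.011,xs)
    print('t',round(o['time'],2),'stand xy',round(xs,4),round(ys,4),'tip z',round(p[2]-.011,4),'F',o['ft_force'].round(1),'th',round(th,4),'w',round(o['grip_width'],3))
    return th
E
python3 - <<'E'
from h import *
th=state();o=robot.get_obs();print(o['position'],o['tool_rot'])
im=robot.camera("side");cv2.imwrite("pics/s1.png",im);print(coaster(0,im));print(coaster(0,n="top"))
E
```

```text
Traceback (most recent call last):
  File "h.py", line 40, in state
    th=theta(p[2]-.011,xs)
  File "h.py", line 36, in theta
    return brentq(lambda t:(z-.115)*np.cos(t)-xe*np.sin(t)-.01,-.2,.8)
ValueError: f(a) and f(b) must have different signs
```

```bash
sed -i 's/    th=theta(p\[2\]-.011,xs)/    th=theta(p[2]-.011,xs) if p[2]<.15 else 0/' h.py
python3 - <<'E'
from h import *
th=state()
im=robot.camera("side");cv2.imwrite("pics/s1.png",im);print(coaster(0,im));print(coaster(0,n="top"))
E
```

```text
t 2.85 stand xy -0.1398 0.0017 tip z 0.2223 F [0.1 0.1 0.2] th 0 w 0.001
(array([0.0733, 0.0235]), 526, array([290.2, 238.2]))
(array([0.0748, 0.0164]), 802, array([306.3, 221.2]))
```

View pics/s1.png

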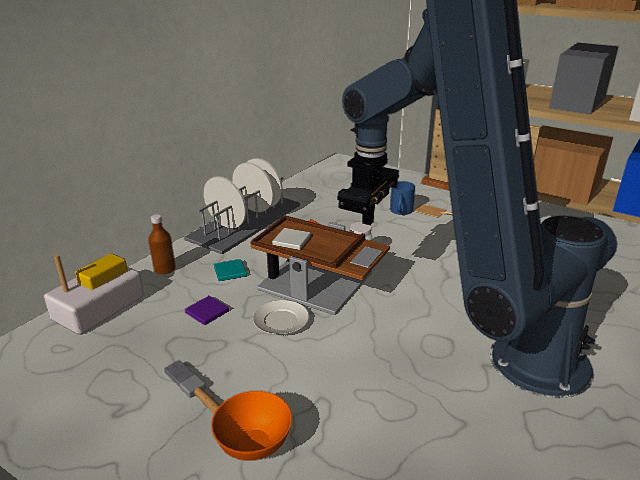

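The side view shows the gripper above the press plate (370,257) and the coaster in clear view at (290,238). I'll descend, slowing before contact.

Call:
jog_arm --motion '[-0.08, 0, 0.3, 0, 0, 0, 1, 0, 0, 0.5, 0, 0, 0, 1, 0, 0, 0.5, 0, 0, 0, 1, 0, 0, 0.4, 0, 0, 0, 1, 0, 0, 0.3, 0, 0, 0, 1, 0, 0, 0.1, 0, 0, 0, 1, 0, 0, 0.05, 0, 0, 0, 1, 0, 0, 0.05, 0, 0, 0, 1, 0, 0, 0.05, 0, 0, 0, 1, 0, 0, 0.05, 0, 0, 0, 1, 0, 0, 0, 0, 0, 0, 1]'

```text
time: 4.32
position: [0.4518, 0.0002, 0.1415]
tool_rot: [0.999, 0.043, -0.0, -0.0]
ft_force: [-0.2, -0.5, 0.1]
grip_width: 0.0005
grip_force: 0.0
```

```bash
cat > s.py <<'E'
from h import *
th=state();im=robot.camera("side");print(coaster(th,im))
E
python3 s.py
```

```text
t 4.33 stand xy -0.1434 -0.0002 tip z 0.1305 F [-0.2 -0.5  0.1] th -0.0411 w 0.001
(array([0.0603, 0.0076]), 526, array([290.2, 238.2]))
```

Call:
jog_arm --motion '[0, 0, 0.04, 0, 0, 0, 1, 0, 0, 0.04, 0, 0, 0, 1, 0, 0, 0.04, 0, 0, 0, 1, 0, 0, 0.04, 0, 0, 0, 1, 0, 0, 0.03, 0, 0, 0, 1, 0, 0, 0.03, 0, 0, 0, 1, 0, 0, 0.03, 0, 0, 0, 1, 0, 0, 0.03, 0, 0, 0, 1]'

```text
time: 5.38
position: [0.4516, 0.0002, 0.1303]
tool_rot: [0.999, 0.043, -0.0, 0.0]
ft_force: [-2.1, -0.8, 4.7]
grip_width: 0.0007
grip_force: 2.6
```

```bash
python3 s.py
```

```text
t 5.38 stand xy -0.1436 -0.0002 tip z 0.1193 F [-2.1 -0.8  4.7] th 0.0426 w 0.001
(array([0.05, 0.01]), 544, array([290.3, 237.2]))
```

```bash
sed -i 's/least_squares(f,\[.05,.01\])/least_squares(f,[.05,.01],diff_step=.05)/' h.py; python3 s.py
```

```text
t 5.42 stand xy -0.1436 -0.0002 tip z 0.1192 F [-1.9 -1.2  5.4] th 0.0435 w 0.001
(array([0.0766, 0.0172]), 545, array([290.4, 237.2]))
```

Call:
jog_arm --motion '[0, 0, 0.03, 0, 0, 0, 1, 0, 0, 0.03, 0, 0, 0, 1, 0, 0, 0.03, 0, 0, 0, 1, 0, 0, 0.03, 0, 0, 0, 1, 0, 0, 0.03, 0, 0, 0, 1, 0, 0, 0.03, 0, 0, 0, 1, 0.005, 0, 0.03, 0, 0, 0, 1, 0.005, 0, 0.03, 0, 0, 0, 1, 0.005, 0, 0.03, 0, 0, 0, 1, 0.005, 0, 0.03, 0, 0, 0, 1, 0, 0, 0, 0, 0, 0, 1]'

```text
time: 6.85
position: [0.4519, 0.0002, 0.1182]
tool_rot: [0.999, 0.043, -0.001, -0.0]
ft_force: [-2.6, -0.9, 6.7]
grip_width: 0.0004
grip_force: 3.2
```

```bash
python3 s.py
```

```text
t 6.85 stand xy -0.1433 -0.0002 tip z 0.1072 F [-2.6 -0.9  6.7] th 0.1326 w 0.0
(array([0.0757, 0.0172]), 574, array([291.1, 235.3]))
```

Call:
jog_arm --motion '[0.002, 0, 0.02, 0, 0, 0, 1, 0.002, 0, 0.02, 0, 0, 0, 1, 0.002, 0, 0.02, 0, 0, 0, 1, 0.002, 0, 0.02, 0, 0, 0, 1, 0.002, 0, 0.02, 0, 0, 0, 1, 0.002, 0, 0.02, 0, 0, 0, 1, 0.002, 0, 0.01, 0, 0, 0, 1, 0.002, 0, 0.01, 0, 0, 0, 1, 0, 0, 0, 0, 0, 0, 1, 0, 0, 0, 0, 0, 0, 1]'

```text
time: 8.15
position: [0.4523, 0.0003, 0.1127]
tool_rot: [0.999, 0.043, -0.001, -0.0]
ft_force: [-3.9, -1.2, 6.7]
grip_width: 0.0005
grip_force: 3.5
```

```bash
python3 s.py
```

```text
t 8.15 stand xy -0.1429 -0.0002 tip z 0.1017 F [-3.9 -1.2  6.7] th 0.174 w 0.0
(array([0.0754, 0.0177]), 586, array([291.4, 234.5]))
```

Call:
jog_arm --motion '[0.002, 0, 0.01, 0, 0, 0, 1, 0.002, 0, 0.01, 0, 0, 0, 1, 0.002, 0, 0.01, 0, 0, 0, 1, 0.002, 0, 0.01, 0, 0, 0, 1, 0.002, 0, 0.01, 0, 0, 0, 1, 0, 0, 0, 0, 0, 0, 1, 0, 0, 0, 0, 0, 0, 1]'

```text
time: 9.07
position: [0.4526, 0.0003, 0.1107]
tool_rot: [0.999, 0.043, -0.001, -0.0]
ft_force: [-3.7, -1.8, 6.4]
grip_width: 0.0002
grip_force: 3.6
```

```bash
python3 s.py
```

```text
t 9.07 stand xy -0.1426 -0.0002 tip z 0.0997 F [-3.7 -1.8  6.4] th 0.189 w 0.0
(array([0.0752, 0.0174]), 596, array([291.6, 234.1]))
```

Call:
jog_arm --motion '[0.002, 0, 0.01, 0, 0, 0, 1, 0.002, 0, 0.01, 0, 0, 0, 1, 0.002, 0, 0.01, 0, 0, 0, 1, 0.002, 0, 0.01, 0, 0, 0, 1, 0.002, 0, 0.01, 0, 0, 0, 1, 0, 0, 0, 0, 0, 0, 1, 0, 0, 0, 0, 0, 0, 1]'

```text
time: 10.0
position: [0.4528, 0.0003, 0.1087]
tool_rot: [0.999, 0.043, -0.001, -0.0]
ft_force: [-4.0, -1.4, 7.1]
grip_width: 0.0006
grip_force: 3.7
```

```bash
python3 s.py
```

```text
t 10.0 stand xy -0.1424 -0.0002 tip z 0.0977 F [-4.  -1.4  7.1] th 0.2042 w 0.001
(array([0.0753, 0.0174]), 599, array([291.7, 233.8]))
```

Call:
jog_arm --motion '[0.001, 0, 0.01, 0, 0, 0, 1, 0.001, 0, 0.01, 0, 0, 0, 1, 0.001, 0, 0.01, 0, 0, 0, 1, 0.001, 0, 0.01, 0, 0, 0, 1, 0.001, 0, 0.01, 0, 0, 0, 1, 0, 0, 0, 0, 0, 0, 1, 0, 0, 0, 0, 0, 0, 1]'

```text
time: 10.92
position: [0.4531, 0.0004, 0.1067]
tool_rot: [0.999, 0.043, -0.001, -0.0]
ft_force: [-3.8, -1.9, 6.5]
grip_width: 0.0004
grip_force: 3.8
```

```bash
python3 s.py
```

```text
t 10.93 stand xy -0.1422 -0.0002 tip z 0.0957 F [-3.8 -1.9  6.5] th 0.2191 w 0.0
(array([0.0752, 0.0175]), 602, array([291.8, 233.5]))
```

Call:
jog_arm --motion '[0.002, 0, 0.01, 0, 0, 0, 1, 0.002, 0, 0.01, 0, 0, 0, 1, 0.002, 0, 0.01, 0, 0, 0, 1, 0.002, 0, 0.01, 0, 0, 0, 1, 0.002, 0, 0.01, 0, 0, 0, 1, 0, 0, 0, 0, 0, 0, 1, 0, 0, 0, 0, 0, 0, 1]'

```text
time: 11.85
position: [0.4534, 0.0004, 0.1047]
tool_rot: [0.999, 0.043, -0.001, -0.0]
ft_force: [-4.2, -1.7, 7.5]
grip_width: 0.0004
grip_force: 3.9
```

```bash
python3 s.py
```

```text
t 11.85 stand xy -0.1418 -0.0002 tip z 0.0937 F [-4.2 -1.7  7.5] th 0.2343 w 0.0
(array([0.0751, 0.0175]), 604, array([292. , 233.2]))
```

Call:
jog_arm --motion '[0.002, 0, 0.01, 0, 0, 0, 1, 0.002, 0, 0.01, 0, 0, 0, 1, 0.002, 0, 0.01, 0, 0, 0, 1, 0.002, 0, 0.01, 0, 0, 0, 1, 0.002, 0, 0.01, 0, 0, 0, 1, 0, 0, 0, 0, 0, 0, 1, 0, 0, 0, 0, 0, 0, 1]'

```text
time: 12.78
position: [0.4537, 0.0004, 0.1027]
tool_rot: [0.999, 0.043, -0.001, -0.0]
ft_force: [-5.6, -1.7, 6.5]
grip_width: 0.0
grip_force: 4.0
```

```bash
python3 s.py
```

```text
t 12.78 stand xy -0.1415 -0.0002 tip z 0.0917 F [-5.6 -1.7  6.5] th 0.2493 w 0.0
(array([0.0749, 0.0175]), 606, array([292.2, 232.9]))
```

Call:
jog_arm --motion '[0.002, 0, 0.01, 0, 0, 0, 1, 0.002, 0, 0.01, 0, 0, 0, 1, 0.002, 0, 0.01, 0, 0, 0, 1, 0.002, 0, 0.01, 0, 0, 0, 1, 0.002, 0, 0.01, 0, 0, 0, 1, 0, 0, 0, 0, 0, 0, 1, 0, 0, 0, 0, 0, 0, 1]'

```text
time: 13.7
position: [0.4541, 0.0005, 0.1007]
tool_rot: [0.999, 0.043, -0.002, -0.0]
ft_force: [-3.6, -1.9, 7.0]
grip_width: 0.0006
grip_force: 4.2
```

```bash
python3 s.py
```

```text
t 13.7 stand xy -0.1411 -0.0002 tip z 0.0897 F [-3.6 -1.9  7. ] th 0.2644 w 0.001
(array([0.0751, 0.0175]), 615, array([292.2, 232.6]))
```

Call:
jog_arm --motion '[0.002, 0, 0.01, 0, 0, 0, 1, 0.002, 0, 0.01, 0, 0, 0, 1, 0.002, 0, 0.01, 0, 0, 0, 1, 0.002, 0, 0.01, 0, 0, 0, 1, 0.002, 0, 0.01, 0, 0, 0, 1, 0, 0, 0, 0, 0, 0, 1, 0, 0, 0, 0, 0, 0, 1]'

```text
time: 14.62
position: [0.4545, 0.0005, 0.0987]
tool_rot: [0.999, 0.043, -0.002, -0.0]
ft_force: [-3.5, -2.8, 7.2]
grip_width: 0.0008
grip_force: 4.3
```

```bash
python3 s.py
```

```text
t 14.62 stand xy -0.1407 -0.0002 tip z 0.0877 F [-3.5 -2.8  7.2] th 0.2795 w 0.001
(array([0.0749, 0.0177]), 618, array([292.4, 232.4]))
```

Call:
jog_arm --motion '[0.003, 0, 0.01, 0, 0, 0, 1, 0.003, 0, 0.01, 0, 0, 0, 1, 0.003, 0, 0.01, 0, 0, 0, 1, 0.002, 0, 0.01, 0, 0, 0, 1, 0.002, 0, 0.01, 0, 0, 0, 1, 0, 0, 0, 0, 0, 0, 1, 0, 0, 0, 0, 0, 0, 1]'

```text
time: 15.55
position: [0.4549, 0.0005, 0.0968]
tool_rot: [0.999, 0.043, -0.002, -0.0]
ft_force: [-5.0, -2.3, 7.9]
grip_width: 0.0004
grip_force: 4.4
```

```bash
python3 s.py
```

```text
t 15.55 stand xy -0.1403 -0.0002 tip z 0.0858 F [-5.  -2.3  7.9] th 0.2947 w 0.0
(array([0.0749, 0.0179]), 622, array([292.5, 232.1]))
```

Call:
jog_arm --motion '[0.003, 0, 0.01, 0, 0, 0, 1, 0.003, 0, 0.01, 0, 0, 0, 1, 0.003, 0, 0.01, 0, 0, 0, 1, 0.002, 0, 0.01, 0, 0, 0, 1, 0.002, 0, 0.01, 0, 0, 0, 1, 0, 0, 0, 0, 0, 0, 1, 0, 0, 0, 0, 0, 0, 1]'

```text
time: 16.48
position: [0.4554, 0.0006, 0.0947]
tool_rot: [0.999, 0.043, -0.002, -0.0]
ft_force: [-4.2, -1.6, 8.0]
grip_width: 0.0002
grip_force: 4.5
```

```bash
python3 s.py
```

```text
t 16.48 stand xy -0.1398 -0.0002 tip z 0.0837 F [-4.2 -1.6  8. ] th 0.3101 w 0.0
(array([0.0748, 0.0177]), 629, array([292.8, 231.8]))
```

Call:
jog_arm --motion '[0.003, 0, 0.01, 0, 0, 0, 1, 0.003, 0, 0.01, 0, 0, 0, 1, 0.003, 0, 0.01, 0, 0, 0, 1, 0.003, 0, 0.01, 0, 0, 0, 1, 0.003, 0, 0.01, 0, 0, 0, 1, 0, 0, 0, 0, 0, 0, 1, 0, 0, 0, 0, 0, 0, 1]'

```text
time: 17.4
position: [0.4559, 0.0006, 0.0928]
tool_rot: [0.999, 0.043, -0.002, -0.0]
ft_force: [-4.1, -2.5, 8.4]
grip_width: 0.0005
grip_force: 4.6
```

```bash
python3 s.py
```

```text
t 17.4 stand xy -0.1393 -0.0002 tip z 0.0818 F [-4.1 -2.5  8.4] th 0.3254 w 0.0
(array([0.0748, 0.0177]), 632, array([292.9, 231.5]))
```

Call:
jog_arm --motion '[0.003, 0, 0.01, 0, 0, 0, 1, 0.003, 0, 0.01, 0, 0, 0, 1, 0.003, 0, 0.01, 0, 0, 0, 1, 0.003, 0, 0.01, 0, 0, 0, 1, 0.003, 0, 0.01, 0, 0, 0, 1, 0, 0, 0, 0, 0, 0, 1, 0, 0, 0, 0, 0, 0, 1]'

```text
time: 18.32
position: [0.4564, 0.0007, 0.0907]
tool_rot: [0.999, 0.043, -0.002, -0.0]
ft_force: [-4.9, -2.8, 8.3]
grip_width: 0.0007
grip_force: 4.7
```

```bash
python3 s.py
```

```text
t 18.32 stand xy -0.1388 -0.0001 tip z 0.0797 F [-4.9 -2.8  8.3] th 0.3408 w 0.001
(array([0.0746, 0.0175]), 639, array([293.2, 231.2]))
```

Call:
jog_arm --motion '[0.003, 0, 0.01, 0, 0, 0, 1, 0.003, 0, 0.01, 0, 0, 0, 1, 0.003, 0, 0.01, 0, 0, 0, 1, 0.003, 0, 0.01, 0, 0, 0, 1, 0.003, 0, 0.01, 0, 0, 0, 1, 0, 0, 0, 0, 0, 0, 1, 0, 0, 0, 0, 0, 0, 1]'

```text
time: 19.25
position: [0.4569, 0.0007, 0.0887]
tool_rot: [0.999, 0.043, -0.002, -0.0]
ft_force: [-4.6, -3.5, 8.3]
grip_width: 0.0004
grip_force: 4.8
```

```bash
python3 s.py
```

```text
t 19.25 stand xy -0.1383 -0.0001 tip z 0.0777 F [-4.6 -3.5  8.3] th 0.3563 w 0.0
(array([0.0743, 0.018 ]), 639, array([293.3, 231.1]))
```

Call:
jog_arm --motion '[0.003, 0, 0.01, 0, 0, 0, 1, 0.003, 0, 0.01, 0, 0, 0, 1, 0.003, 0, 0.01, 0, 0, 0, 1, 0.003, 0, 0.01, 0, 0, 0, 1, 0.003, 0, 0.01, 0, 0, 0, 1, 0, 0, 0, 0, 0, 0, 1, 0, 0, 0, 0, 0, 0, 1]'

```text
time: 20.18
position: [0.4575, 0.0008, 0.0868]
tool_rot: [0.999, 0.043, -0.002, -0.0]
ft_force: [-5.1, -2.0, 9.7]
grip_width: 0.0004
grip_force: 4.9
```

```bash
python3 s.py
```

```text
t 20.18 stand xy -0.1377 -0.0001 tip z 0.0758 F [-5.1 -2.   9.7] th 0.3717 w 0.0
(array([0.0745, 0.0179]), 645, array([293.5, 230.7]))
```

Call:
jog_arm --motion '[0.003, 0, 0.01, 0, 0, 0, 1, 0.003, 0, 0.01, 0, 0, 0, 1, 0.003, 0, 0.01, 0, 0, 0, 1, 0.003, 0, 0.01, 0, 0, 0, 1, 0.003, 0, 0.01, 0, 0, 0, 1, 0, 0, 0, 0, 0, 0, 1, 0, 0, 0, 0, 0, 0, 1]'

```text
time: 21.1
position: [0.4581, 0.0008, 0.0848]
tool_rot: [0.999, 0.043, -0.002, -0.0]
ft_force: [-5.0, -2.5, 9.5]
grip_width: 0.0004
grip_force: 5.0
```

```bash
python3 s.py
```

```text
t 21.1 stand xy -0.1371 -0.0001 tip z 0.0738 F [-5.  -2.5  9.5] th 0.3871 w 0.0
(array([0.0746, 0.0179]), 649, array([293.6, 230.4]))
```

Call:
jog_arm --motion '[0.004, 0, 0.01, 0, 0, 0, 1, 0.003, 0, 0.01, 0, 0, 0, 1, 0.004, 0, 0.01, 0, 0, 0, 1, 0.003, 0, 0.01, 0, 0, 0, 1, 0.003, 0, 0.01, 0, 0, 0, 1, 0, 0, 0, 0, 0, 0, 1, 0, 0, 0, 0, 0, 0, 1]'

```text
time: 22.02
position: [0.4588, 0.0009, 0.0828]
tool_rot: [0.999, 0.043, -0.002, -0.0]
ft_force: [-5.7, -3.0, 9.1]
grip_width: 0.0004
grip_force: 5.1
```

```bash
python3 s.py
```

```text
t 22.02 stand xy -0.1364 -0.0001 tip z 0.0718 F [-5.7 -3.   9.1] th 0.4028 w 0.0
(array([0.0699, 0.0178]), 651, array([295.3, 231.1]))
```

The coaster has started to slide (x went from 0.0746 to 0.0699), so I'm holding.

Call:
jog_arm --motion '[0, 0, 0, 0, 0, 0, 1, 0, 0, 0, 0, 0, 0, 1]'

```text
time: 22.32
position: [0.4588, 0.0009, 0.0828]
tool_rot: [0.999, 0.043, -0.002, -0.0]
ft_force: [-4.2, -3.0, 8.9]
grip_width: 0.0007
grip_force: 5.0
```

```bash
python3 s.py
```

```text
t 22.32 stand xy -0.1364 -0.0001 tip z 0.0718 F [-4.2 -3.   8.9] th 0.4027 w 0.001
(array([0.0596, 0.0178]), 651, array([298.4, 233.3]))
```

Call:
jog_arm --motion '[0, 0, 0, 0, 0, 0, 1, 0, 0, 0, 0, 0, 0, 1, 0, 0, 0, 0, 0, 0, 1]'

```text
time: 22.75
position: [0.4588, 0.0009, 0.0828]
tool_rot: [0.999, 0.043, -0.002, -0.0]
ft_force: [-5.5, -1.8, 8.0]
grip_width: 0.0005
grip_force: 4.8
```

```bash
python3 s.py
```

```text
t 22.75 stand xy -0.1364 -0.0001 tip z 0.0718 F [-5.5 -1.8  8. ] th 0.4029 w 0.0
(array([0.0346, 0.0177]), 659, array([306. , 238.6]))
```

Call:
jog_arm --motion '[0, 0, 0, 0, 0, 0, 1, 0, 0, 0, 0, 0, 0, 1, 0, 0, 0, 0, 0, 0, 1, 0, 0, 0, 0, 0, 0, 1, 0, 0, 0, 0, 0, 0, 1, 0, 0, 0, 0, 0, 0, 1, 0, 0, 0, 0, 0, 0, 1, 0, 0, 0, 0, 0, 0, 1]'

```text
time: 23.8
position: [0.4588, 0.0009, 0.0827]
tool_rot: [0.999, 0.043, -0.002, -0.0]
ft_force: [-4.1, -2.7, 8.4]
grip_width: 0.0006
grip_force: 4.3
```

```bash
python3 s.py
```

```text
t 23.8 stand xy -0.1364 -0.0001 tip z 0.0717 F [-4.1 -2.7  8.4] th 0.4038 w 0.001
(array([-0.0332,  0.0225]), 555, array([325.9, 253.9]))
```

Call:
jog_arm --motion '[0, 0, 0, 0, 0, 0, 1, 0, 0, 0, 0, 0, 0, 1, 0, 0, 0, 0, 0, 0, 1, 0, 0, 0, 0, 0, 0, 1, 0, 0, 0, 0, 0, 0, 1, 0, 0, 0, 0, 0, 0, 1, 0, 0, 0, 0, 0, 0, 1, 0, 0, 0, 0, 0, 0, 1, 0, 0, 0, 0, 0, 0, 1, 0, 0, 0, 0, 0, 0, 1]'

```text
time: 25.1
position: [0.4588, 0.0009, 0.0827]
tool_rot: [0.999, 0.043, -0.002, -0.0]
ft_force: [-4.1, -2.6, 8.0]
grip_width: 0.0008
grip_force: 4.3
```

```bash
python3 s.py; python3 -c "
from h import *
im=robot.camera('side')[190:310,240:400];cv2.imwrite('pics/s2.png',cv2.resize(im,(800,600),interpolation=cv2.INTER_CUBIC))"
```

```text
t 25.1 stand xy -0.1364 -0.0001 tip z 0.0717 F [-4.1 -2.6  8. ] th 0.4038 w 0.001
(array([-0.0332,  0.0227]), 552, array([325.8, 253.9]))
```

View pics/s2.png

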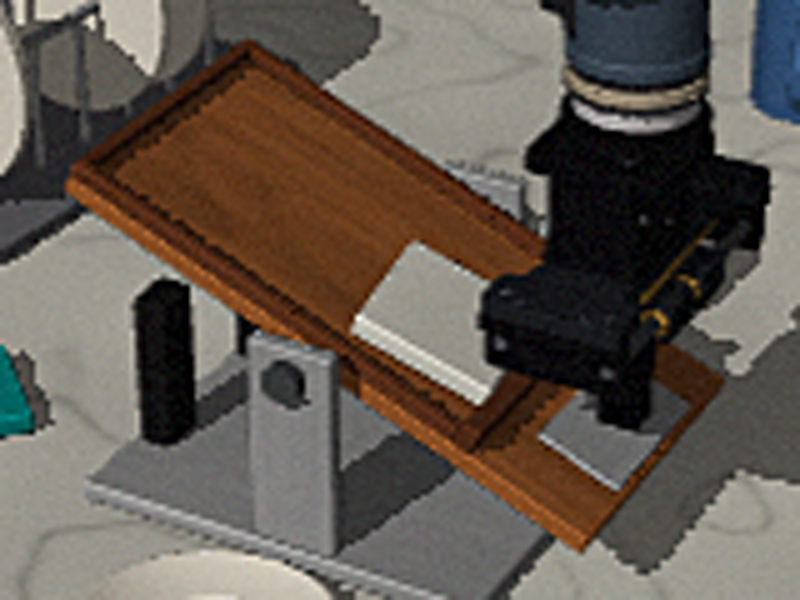

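The coaster lies against the rail, with the gripper hiding part of it. Now I'll raise the board slowly with the fingers still on the plate.

Call:
jog_arm --motion '[-0.008, 0, -0.02, 0, 0, 0, 1, -0.016, 0, -0.04, 0, 0, 0, 1, -0.02, 0, -0.05, 0, 0, 0, 1, -0.018, 0, -0.05, 0, 0, 0, 1, -0.016, 0, -0.05, 0, 0, 0, 1, -0.015, 0, -0.05, 0, 0, 0, 1, -0.014, 0, -0.05, 0, 0, 0, 1, -0.013, 0, -0.05, 0, 0, 0, 1, -0.012, 0, -0.05, 0, 0, 0, 1, -0.01, 0, -0.05, 0, 0, 0, 1, -0.01, 0, -0.05, 0, 0, 0, 1, -0.009, 0, -0.05, 0, 0, 0, 1]'

```text
time: 26.7
position: [0.4533, 0.0004, 0.1051]
tool_rot: [0.999, 0.043, -0.001, -0.0]
ft_force: [-2.7, -1.5, 4.9]
grip_width: 0.0003
grip_force: 3.0
```

```bash
python3 s.py
```

```text
t 26.7 stand xy -0.1419 -0.0002 tip z 0.0941 F [-2.7 -1.5  4.9] th 0.2311 w 0.0
(array([-0.0342,  0.0208]), 564, array([326.5, 251.8]))
```

Call:
jog_arm --motion '[-0.006, 0, -0.05, 0, 0, 0, 1, -0.005, 0, -0.05, 0, 0, 0, 1, -0.004, 0, -0.05, 0, 0, 0, 1, -0.003, 0, -0.05, 0, 0, 0, 1, -0.002, 0, -0.05, 0, 0, 0, 1, 0, 0, -0.05, 0, 0, 0, 1, 0, 0, -0.05, 0, 0, 0, 1, 0, 0, -0.05, 0, 0, 0, 1, 0, 0, -0.05, 0, 0, 0, 1, 0, 0, -0.04, 0, 0, 0, 1, 0, 0, -0.03, 0, 0, 0, 1, 0, 0, -0.03, 0, 0, 0, 1]'

```text
time: 28.25
position: [0.4536, 0.0004, 0.1272]
tool_rot: [0.999, 0.042, 0.0, -0.0]
ft_force: [-1.8, 1.3, 3.3]
grip_width: 0.0
grip_force: 1.9
```

```bash
python3 s.py
```

```text
t 28.25 stand xy -0.1416 -0.0002 tip z 0.1162 F [-1.8  1.3  3.3] th 0.0664 w 0.0
(array([-0.0349,  0.0199]), 547, array([326.5, 249.6]))
```

Call:
jog_arm --motion '[0, 0, -0.03, 0, 0, 0, 1, 0, 0, -0.03, 0, 0, 0, 1, 0, 0, -0.02, 0, 0, 0, 1, 0, 0, -0.02, 0, 0, 0, 1, 0, 0, -0.02, 0, 0, 0, 1, 0, 0, -0.02, 0, 0, 0, 1, 0, 0, -0.02, 0, 0, 0, 1, 0, 0, -0.02, 0, 0, 0, 1, 0, 0, -0.02, 0, 0, 0, 1, 0, 0, -0.02, 0, 0, 0, 1, 0, 0, -0.02, 0, 0, 0, 1, 0, 0, -0.02, 0, 0, 0, 1]'

```text
time: 29.8
position: [0.4531, 0.0001, 0.1374]
tool_rot: [0.999, 0.043, -0.0, 0.0]
ft_force: [0.4, -0.3, -0.4]
grip_width: 0.0004
grip_force: 0.0
```

```bash
python3 s.py
```

```text
t 29.8 stand xy -0.1422 -0.0004 tip z 0.1264 F [ 0.4 -0.3 -0.4] th -0.0103 w 0.0
(array([-0.0355,  0.0189]), 540, array([326.6, 248.5]))
```

Contact is released and the board is level. I'll move clear upward and back, then check.

Call:
jog_arm --motion '[0, 0, -0.1, 0, 0, 0, 1, 0, 0, -0.4, 0, 0, 0, 1, 0, 0, -0.6, 0, 0, 0, 1, 0, 0, -0.6, 0, 0, 0, 1, 0, 0, -0.6, 0, 0, 0, 1, 0, 0.5, -0.3, 0, 0, 0, 1, 0, 0.5, -0.2, 0, 0, 0, 1, 0, 0.8, 0, 0, 0, 0, 1, 0, 0.8, 0, 0, 0, 0, 1, 0, 0.8, 0, 0, 0, 0, 1, 0, 0.4, 0, 0, 0, 0, 1, 0, 0, 0, 0, 0, 0, 1]'

```text
time: 31.35
position: [0.4663, -0.1516, 0.2495]
tool_rot: [0.999, 0.042, -0.0, -0.0]
ft_force: [-0.4, -0.0, -0.1]
grip_width: 0.0006
grip_force: 0.0
```

```bash
python3 -c "
from h import *
im=robot.camera('side');print(coaster(0,im));t=robot.camera('top');print(coaster(0,t,'top'))
a=cv2.resize(im[190:310,230:410],(800,533));cv2.imwrite('pics/s3.png',a);print(robot.get_obs()['joint_velocities'].round(3))"
```

```text
(array([-0.0359,  0.0161]), 565, array([327.3, 248.2]))
(array([-0.0382,  0.0178]), 834, array([309.1, 259.9]))
[ 0.014 -0.004  0.006 -0.001 -0.003 -0.002]
```

View pics/s3.png

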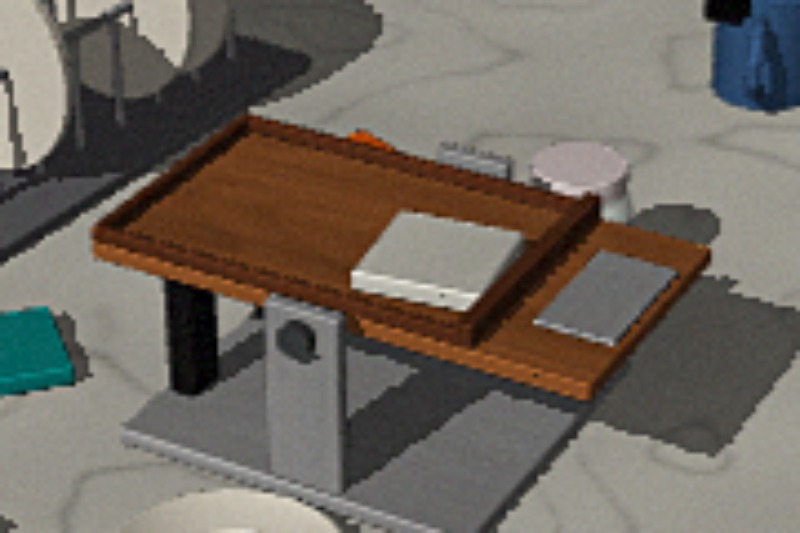

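The board is level, the coaster lies flat against the front rail at about (440,260), and the arm is clear. I'm handing in.

```bash
python3 -c "
from rig import robot
print(robot.hand_in())"
```

```text
the job is handed in; nothing more can be done
None
```

The job is handed in with no verdict returned: the coaster began sliding at about 0.40 rad, glided down slowly and rests against the front rail, the board is back level, and the arm is clear.

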